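Find the rocking inspection cover on the deck panel and press it home

ROBOT

A 6-joint arm with a two-finger parallel gripper is mounted at the origin on the work surface. World frame = base frame: x ahead of the robot, y to its left, z up, the work surface at z = 0. Lengths are in m, angles in degrees, forces in N, time in s.
With the tool pointing down it reaches from about 0.225 to 0.875 m from the base axis. Payload 3.4 kg.
Tool frame: the origin (TCP) lies at the very end of the fingers, on their centre line; the grasp point (between the pads) lies 19 mm behind it; z points along the fingers, y is the line along which they close (so a half turn about z gives the same grasp; the last joint's range is limited). The gripper opens to 85 mm and grips with 20 to 120 N. Pads are 22 mm wide; open, the fingers measure 114 mm over their backs; the gripper's body (76 mm by 85 mm) begins 54 mm behind the grasp point. The pads swing forward as they close: fully open they stand 13 mm farther back than shut.
Start: joints at [-81.818, 15.808, 86.224, -0, 77.962, -6.933], TCP at [0.15, -0.555, 0.206] pointing down, gripper open.
Joint ranges: [-165.64, 165.64], [-43.16, 119.46], [12.63, 154.43], [-67.54, 247.53], [6.08, 155.33], [-154.97, 154.97]. Speed limits (degrees/s): [147.25, 147.25, 180, 180, 180, 180].

INTERFACE

Orientations are given as a 3x3 rotation matrix whose columns are the frame's x, y, z axes.
In Python, from cell import monitor, snapshot, job, boxes_of, spot_point gives the robot as it stands.
- The arm moves only by the tool carry_out, never from a script. Its argument "plan" is a list of rows, each an object of numbers: "jaw": the opening, from -1 (shut) to 1 (fully open), so that 0 is half open; "tx", "ty", "tz": the shift along the tool's x, y, z in m; "wx", "wy", "wz": the turn, a rotation vector about the tool's x, y, z in degrees. In form: [{"jaw": .., "tx": .., "ty": .., "tz": .., "wx": .., "wy": .., "wz": ..}, ...]. A call has 1 to 20 rows; each row shifts and turns the commanded pose from where the row before left it, along the tool's axes as they then stand; what a row does not reach is not made up. A row lasts 1/10 s, in which the tool goes at most 50 mm and 8.59 degrees, less where a joint would pass 70% of its speed; a pose out of reach is approached as far as the arm can. A call with a gripper value outside its range is refused whole. The fingers move at their own pace and stop on an object; the grip force is fixed at half the most. Time passes only in rows, so rows that do not move let the fingers close. It gives the time, the measured TCP pose, the force, the opening and the grip force at its end, in the units of the state.
- monitor.get_state(): the state, without advancing time (a new reading comes with each control period).
- snapshot(name): name is "scene" or "top"; returns a dict with "img" (480x640x3 uint8, blue, green, red), "fovy" (degrees; the focal length in pixels is half the picture's height over the tangent of half this angle, whatever the lens; pixels are square), "cx", "cy" (the principal point, pixels), "rvec" (rotation vector, rad) and "tvec" (3), from world to camera coordinates, as OpenCV has them. Camera axes: x right, y down, z forward; pixel columns grow to the right and rows downward; lengths in m; the calibration is good to about 2 mm. A picture is of the moment at which its call begins. There is no depth.
- job.finish_job(): hands the job in; it is judged then, once.
Trained networks look in a picture, given as the dict that the camera call returned (one of the last four; its "shot" number tells which), for a name from the list of things; names that differ only in an ending like _2 or _b are one class to them, and where a whole thing is asked for, a point or a joint stands for the part that bears it (a point fixed in the world has none). Each returns a list of dicts, best first, with "conf" (0 to 1); they miss things now and then, are a little off and sometimes report something else, mostly with a low value. They report only what shows in the picture. A call takes as long as a camera call.
- boxes_of(picture, label): "at" ([x, y, z] in m, in the coordinates of the camera as it stood for that picture, good to about 4 mm: the middle of the surface that is visible of it).
- spot_point(picture, label): "at" ([x, y, z] in m, in the coordinates of the camera as it stood for that picture, good to about 4 mm: a listed point, or the origin of a listed thing).
The state is a dict: "time": time; "joint_pos": joint angles; "qd": joint speeds; "effort": joint torques, N m; "tool_pos": TCP position; "eef_rot": TCP orientation; "wrist_force": force on the tool from outside, world axes, zero at the start; "ft_torque": the same for the moment, N m; "width": opening from 0.0 (shut) to 1.0 (fully open); "grip_force": force on a finger pad.
Only numpy, scipy, OpenCV 4.12 (cv2) and the standard library are available. Lean on these libraries where they do the work, as an engineer would, in place of code of your own. Each camera call takes 0.05 s, during which the arm holds its last target. There are 200 camera calls.

TASK

One of the four black inspection covers on the aluminium deck panel is not home: press gently on the edges of the covers with closed fingertips until you find the one that rocks, then press that one down at its middle until it is fully home, and finish with the fingertips still pressing down on it. Only touch and press: do not hammer the covers, and leave the tools and other things lying about where they are.

Things in the scene. Friction and masses are not known exactly. Their poses are not given: they have to be found in the camera images.
- deck_panel: riveted aluminium deck panel on timber battens, 360 (its x) x 520 (its y) mm, fixed to the bench. Origin: centre of its underside at bench height, x roughly away from the robot, z up; its top face is 40 mm above the origin. Carries the four covers, a jar, a tape roll and a brass weight
- cover_a: round black push-in inspection cover, one of four identical ones (places are mixed, and nothing seen tells the loose one): 100 mm in diameter, flat top, 12 mm deep ribbed skirt overlapping a collar welded on the panel. Origin: centre of its top face (14 mm white dot), 58 to 64 mm above the bench as found (collars differ, so height tells nothing); z up along its axis
- cover_b: cover like cover_a, origin and axes alike. Three of the four covers are properly home: solid wherever pressed, giving less than 1 mm. The fourth looks the same and sits level, but rocks; pressing only its rim never seats it
- cover_c: cover like cover_a, origin and axes alike. How the rocking one behaves: about 2 N on its rim (38 mm or more off centre), on any side, tips it 0.11 rad: the pressed edge drops about 5 mm, the middle stays up; it springs back level when released
- cover_d: cover like cover_a, origin and axes alike. How the rocking one is seated: a push of about 9 to 13 N on its middle slides it 4 mm straight down on to its firm seat, where it stays by itself and no longer rocks
- rivet_jar: small jar with red cap, 40 mm in diameter, 55 mm tall, standing on the panel between covers; origin at the centre of its underside; bystander
- tape_roll: blue roll, 56 mm in diameter, 24 mm tall, lying flat on the panel; origin at the centre of its underside; bystander
- weight: brass weight, 40 mm in diameter, 46 mm tall, standing on the panel; origin at the centre of its underside; bystander
- wrench: steel wrench lying on the bench to the left of the panel; bystander
- hammer: hammer lying on the bench to the right of the panel; bystander
- mug: blue mug, 76 mm in diameter, 90 mm tall, on the bench at the left; bystander
- spray_can: can with a green label, 60 mm in diameter, 170 mm tall, on the bench at the right; bystander

How it is judged:
By the outcome, as a careful person would: the job done as asked, in the order asked, and still so for the second after the job is handed in, while the arm keeps its last pose, push and grip.
It also fails if it takes over 48 s, if anything falls off the work surface, if the arm or the gripper's body presses on something with over 40 N, if the wrist force passes 120 N, or if a joint passes its speed limit or range.

## Working session

There is one attempt and no reset: what is moved stays moved. The work goes in short steps, Python scripts to look and compute and a tool call to move; the robot and the scene stay as the last step left them, time stands still between calls to the robot, and variables do not carry over. Pictures are saved under pics/ and viewed, at most 10 in all, crops included, and the job is handed in when it is done.

Besides the shell and the picture viewer there is one more tool, called after ">>>" as a command line: name --argument value ..., lists and objects as JSON in quotes. carry_out: Moves the arm, as the interface text tells. Its arguments: {"type":"object","properties":{"plan":{"type":"array","items":{"type":"object","properties":{"jaw":{"type":"number"},"tx":{"type":"number"},"ty":{"type":"number"},"tz":{"type":"number"},"wx":{"type":"number"},"wy":{"type":"number"},"wz":{"type":"number"}}}}},"required":["plan"]}

```bash
mkdir -p pics
cat > h.py <<'E'
import numpy as np,cv2
from cell import monitor,snapshot,job,boxes_of,spot_point
def w(p,c):
    R=cv2.Rodrigues(np.array(p["rvec"],float))[0];return R.T@(np.array(c)-np.array(p["tvec"]).ravel())
def px(p,X):
    f=240/np.tan(np.radians(p["fovy"])/2);K=np.array([[f,0,p["cx"]],[0,f,p["cy"]],[0,0,1]])
    return cv2.projectPoints(np.array([X],float),np.array(p["rvec"],float),np.array(p["tvec"],float),K,None)[0].ravel()
E
python3 - <<'E'
from h import *
np.set_printoptions(precision=4,suppress=True)
for n in("top","scene"):
    p=snapshot(n);cv2.imwrite(f"pics/{n}1.png",p["img"])
    for l in("cover_a","rivet_jar","tape_roll","weight","spray_can","deck_panel"):
        for d in spot_point(p,l):
            X=w(p,d["at"]);print(n,l,round(d["conf"],2),X,px(p,X).round())
s=monitor.get_state();print(s["time"],s["tool_pos"],s["eef_rot"],s["wrist_force"],s["width"])
E
```

```text
top cover_a 0.7 [0.6613 0.1491 0.0619] [256. 179.]
top cover_a 0.57 [0.4984 0.0431 0.0593] [299. 250.]
top cover_a 0.56 [ 0.6416 -0.0905  0.0582] [358. 190.]
top rivet_jar 0.54 [ 0.4869 -0.0622  0.0418] [344. 256.]
top rivet_jar 0.39 [ 0.6135 -0.4925 -0.0015] [518. 210.]
top tape_roll 0.51 [0.6569 0.0305 0.0405] [306. 184.]
top weight 0.57 [ 0.6485 -0.2008  0.0408] [403. 190.]
top weight 0.53 [0.4217 0.4771 0.0028] [119. 277.]
top weight 0.48 [ 0.377  -0.5001  0.0024] [521. 306.]
top weight 0.41 [0.5008 0.0449 0.0597] [298. 249.]
top spray_can 0.64 [ 0.6141 -0.4942 -0.0032] [519. 209.]
top deck_panel 0.89 [ 0.5693 -0.0042  0.0009] [320. 222.]
top deck_panel 0.52 [ 0.3769 -0.4977  0.0003] [520. 306.]
top deck_panel 0.41 [0.6572 0.1497 0.062 ] [255. 181.]
scene cover_a 0.87 [0.6627 0.1476 0.0628] [398. 239.]
scene cover_a 0.75 [ 0.6399 -0.0851  0.0623] [332. 284.]
scene cover_a 0.74 [0.4991 0.0479 0.0581] [321. 236.]
scene cover_a 0.72 [ 0.4893 -0.1841  0.0601] [251. 281.]
scene rivet_jar 0.71 [ 0.4887 -0.0553  0.0458] [291. 258.]
scene tape_roll 0.81 [0.6578 0.04   0.0449] [371. 265.]
scene tape_roll 0.24 [0.501  0.0491 0.0564] [322. 237.]
scene weight 0.77 [ 0.6483 -0.1951  0.0373] [302. 323.]
scene weight 0.26 [ 0.3807 -0.4969  0.0027] [101. 362.]
scene spray_can 0.57 [ 0.6165 -0.4871 -0.0004] [177. 425.]
scene deck_panel 0.73 [ 0.5698 -0.0021  0.0012] [331. 275.]
0.7 [ 0.1499 -0.5551  0.2063] [[ 0.9654  0.2607  0.0001]
 [ 0.2607 -0.9654 -0.0001]
 [ 0.      0.0001 -1.    ]] [ 0.4136 -0.3471 -0.2657] 1.0008369007939117
```

View pics/top1.png

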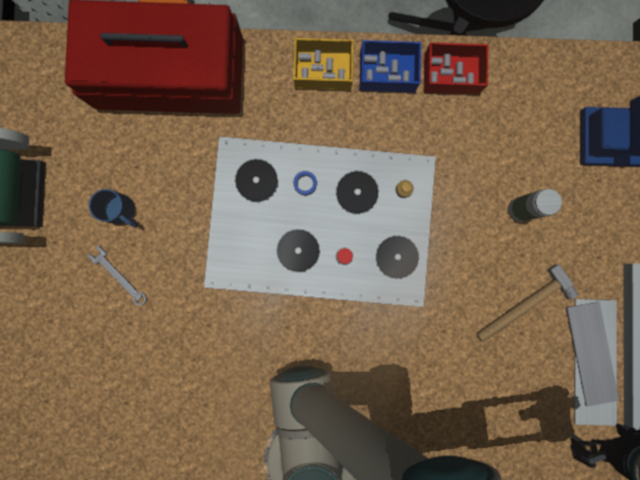

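View pics/scene1.png

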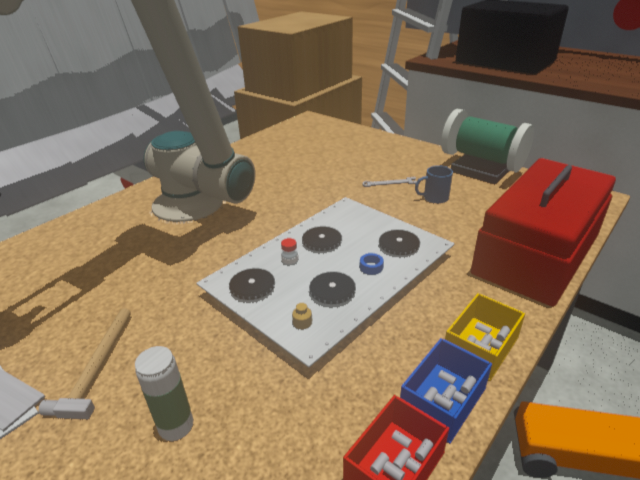

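The top view shows white cover dots at about (256,180), (357,191), (298,250) and (397,257). The jar is at (344,256), the tape at (305,183) and the weight at (404,188). The near (−x) rim of every cover is clear. I'll refine the dots to get cover centres.

Run:
```python
from h import *
np.set_printoptions(precision=4,suppress=True)
p=snapshot("top");g=p["img"].min(2).astype(float)
f=240/np.tan(np.radians(p["fovy"])/2);R=cv2.Rodrigues(np.array(p["rvec"],float))[0];C=-R.T@np.array(p["tvec"]).ravel()
for u,v in((256,180),(357,191),(298,250),(397,257)):
    q=g[v-6:v+7,u-6:u+7];m=np.clip(q-np.median(q)-25,0,None);yy,xx=np.mgrid[v-6:v+7,u-6:u+7]
    a,b=(m*xx).sum()/m.sum(),(m*yy).sum()/m.sum()
    d=R.T@np.array([(a-p["cx"])/f,(b-p["cy"])/f,1]);print(round(a,1),round(b,1),C+d*(0.061-C[2])/d[2])
s=monitor.get_state();print(s["tool_pos"],s["wrist_force"])
```

```text
255.6 179.4 [0.6606 0.1492 0.061 ]
357.2 191.3 [ 0.6393 -0.0893  0.061 ]
297.7 250.2 [0.4977 0.0461 0.061 ]
397.5 256.5 [ 0.4892 -0.1868  0.061 ]
[ 0.1499 -0.5551  0.2062] [-0.2326 -0.3576  0.1118]
```

>>> carry_out --plan '[{"jaw": -1, "wz": 7.55}, {"jaw": -1, "wz": 7.55}, {"jaw": -1}, {"jaw": -1}]'

```text
schema error: expected keys jaw, tx, ty, tz, wx, wy, wz
```

>>> carry_out --plan '[{"jaw": -1, "tx": 0, "ty": 0, "tz": 0, "wx": 0, "wy": 0, "wz": 7.55}, {"jaw": -1, "tx": 0, "ty": 0, "tz": 0, "wx": 0, "wy": 0, "wz": 7.55}, {"jaw": -1, "tx": 0.029, "ty": -0.037, "tz": 0, "wx": 0, "wy": 0, "wz": 0}, {"jaw": -1, "tx": 0.029, "ty": -0.037, "tz": 0, "wx": 0, "wy": 0, "wz": 0}, {"jaw": -1, "tx": 0.029, "ty": -0.037, "tz": 0, "wx": 0, "wy": 0, "wz": 0}, {"jaw": -1, "tx": 0.029, "ty": -0.037, "tz": 0, "wx": 0, "wy": 0, "wz": 0}, {"jaw": -1, "tx": 0.029, "ty": -0.037, "tz": 0, "wx": 0, "wy": 0, "wz": 0}, {"jaw": -1, "tx": 0.029, "ty": -0.037, "tz": 0, "wx": 0, "wy": 0, "wz": 0}, {"jaw": -1, "tx": 0.029, "ty": -0.037, "tz": 0, "wx": 0, "wy": 0, "wz": 0}, {"jaw": -1, "tx": 0.029, "ty": -0.037, "tz": 0, "wx": 0, "wy": 0, "wz": 0}, {"jaw": -1, "tx": 0.029, "ty": -0.037, "tz": 0, "wx": 0, "wy": 0, "wz": 0}, {"jaw": -1, "tx": 0.029, "ty": -0.037, "tz": 0, "wx": 0, "wy": 0, "wz": 0}, {"jaw": -1, "tx": 0, "ty": 0, "tz": 0.04, "wx": 0, "wy": 0, "wz": 0}, {"jaw": -1, "tx": 0, "ty": 0, "tz": 0.04, "wx": 0, "wy": 0, "wz": 0}, {"jaw": -1, "tx": 0, "ty": 0, "tz": 0.04, "wx": 0, "wy": 0, "wz": 0}, {"jaw": -1, "tx": 0, "ty": 0, "tz": 0, "wx": 0, "wy": 0, "wz": 0}, {"jaw": -1, "tx": 0, "ty": 0, "tz": 0, "wx": 0, "wy": 0, "wz": 0}]'

```text
time: 2.45
tool_pos: [0.44, -0.1852, 0.0866]
eef_rot: [[1.0, 0.0, -0.001], [0.0, -1.0, 0.0], [-0.001, -0.0, -1.0]]
wrist_force: [0.9, -0.9, -0.5]
width: 0.001
grip_force: 0.0
```

Run:
```python
from h import *
s=monitor.get_state();print(s["eef_rot"],s["wrist_force"])
p=snapshot("scene");i=cv2.resize(p["img"][170:370,150:420],None,fx=2.8,fy=2.8,interpolation=cv2.INTER_CUBIC);cv2.imwrite("pics/s2.png",i)
```

```text
[[ 9.99999845e-01  2.08732749e-04 -5.15317546e-04]
 [ 2.08854451e-04 -9.99999950e-01  2.36125915e-04]
 [-5.15268233e-04 -2.36233505e-04 -9.99999839e-01]] [ 0.88101664 -0.8636069  -0.49332112]
```

View pics/s2.png

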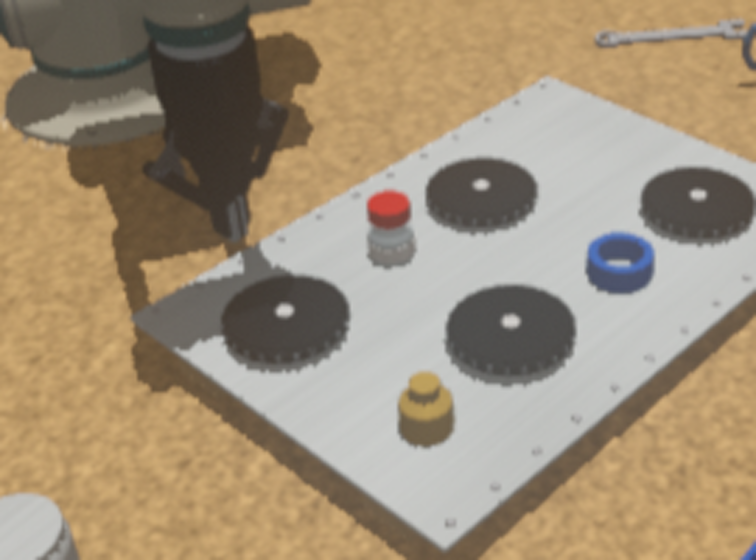

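The fingers are shut, with tips at crop (237,240), just behind the near rim of cover D (dot at (285,310)). I'll move 5 mm over the rim and come down.

>>> carry_out --plan '[{"jaw": -1, "tx": 0.006, "ty": 0, "tz": 0.008, "wx": 0, "wy": 0, "wz": 0}, {"jaw": -1, "tx": 0, "ty": 0, "tz": 0.008, "wx": 0, "wy": 0, "wz": 0}, {"jaw": -1, "tx": 0, "ty": 0, "tz": 0.002, "wx": 0, "wy": 0, "wz": 0}, {"jaw": -1, "tx": 0, "ty": 0, "tz": 0.001, "wx": 0, "wy": 0, "wz": 0}, {"jaw": -1, "tx": 0, "ty": 0, "tz": 0.001, "wx": 0, "wy": 0, "wz": 0}, {"jaw": -1, "tx": 0, "ty": 0, "tz": 0.001, "wx": 0, "wy": 0, "wz": 0}, {"jaw": -1, "tx": 0, "ty": 0, "tz": 0, "wx": 0, "wy": 0, "wz": 0}]'

```text
time: 3.2
tool_pos: [0.4458, -0.1851, 0.0652]
eef_rot: [[1.0, 0.0, -0.0], [0.0, -1.0, -0.0], [-0.0, 0.0, -1.0]]
wrist_force: [-0.4, -0.3, -0.3]
width: -0.0
grip_force: 0.0
```

>>> carry_out --plan '[{"jaw": -1, "tx": 0, "ty": 0, "tz": 0.001, "wx": 0, "wy": 0, "wz": 0}, {"jaw": -1, "tx": 0, "ty": 0, "tz": 0.001, "wx": 0, "wy": 0, "wz": 0}, {"jaw": -1, "tx": 0, "ty": 0, "tz": 0, "wx": 0, "wy": 0, "wz": 0}]'

```text
time: 3.5
tool_pos: [0.4457, -0.185, 0.0631]
eef_rot: [[1.0, 0.0, -0.0], [0.0, -1.0, 0.0], [-0.0, -0.0, -1.0]]
wrist_force: [-0.2, -1.1, -0.3]
width: -0.001
grip_force: 0.0
```

>>> carry_out --plan '[{"jaw": -1, "tx": 0, "ty": 0, "tz": 0.001, "wx": 0, "wy": 0, "wz": 0}, {"jaw": -1, "tx": 0, "ty": 0, "tz": 0, "wx": 0, "wy": 0, "wz": 0}]'

```text
time: 3.7
tool_pos: [0.4457, -0.185, 0.0621]
eef_rot: [[1.0, 0.0, -0.0], [0.0, -1.0, 0.0], [-0.0, -0.0, -1.0]]
wrist_force: [-0.0, -0.1, -0.4]
width: -0.003
grip_force: 0.0
```

>>> carry_out --plan '[{"jaw": -1, "tx": 0, "ty": 0, "tz": 0.001, "wx": 0, "wy": 0, "wz": 0}, {"jaw": -1, "tx": 0, "ty": 0, "tz": 0, "wx": 0, "wy": 0, "wz": 0}]'

```text
time: 3.9
tool_pos: [0.4457, -0.185, 0.0611]
eef_rot: [[1.0, 0.0, -0.0], [0.0, -1.0, 0.0], [-0.0, -0.0, -1.0]]
wrist_force: [0.3, -0.4, 0.1]
width: 0.0
grip_force: 0.0
```

>>> carry_out --plan '[{"jaw": -1, "tx": 0, "ty": 0, "tz": 0.001, "wx": 0, "wy": 0, "wz": 0}, {"jaw": -1, "tx": 0, "ty": 0, "tz": 0, "wx": 0, "wy": 0, "wz": 0}]'

```text
time: 4.1
tool_pos: [0.4457, -0.1851, 0.0601]
eef_rot: [[1.0, 0.0, -0.0], [0.0, -1.0, -0.0], [-0.0, 0.0, -1.0]]
wrist_force: [-0.0, -0.2, -0.4]
width: -0.001
grip_force: 0.0
```

>>> carry_out --plan '[{"jaw": -1, "tx": 0, "ty": 0, "tz": 0.001, "wx": 0, "wy": 0, "wz": 0}, {"jaw": -1, "tx": 0, "ty": 0, "tz": 0, "wx": 0, "wy": 0, "wz": 0}]'

```text
time: 4.3
tool_pos: [0.4457, -0.185, 0.0591]
eef_rot: [[1.0, 0.0, -0.0], [0.0, -1.0, 0.0], [-0.0, -0.0, -1.0]]
wrist_force: [-1.0, 0.1, -0.4]
width: 0.001
grip_force: 0.0
```

>>> carry_out --plan '[{"jaw": -1, "tx": 0, "ty": 0, "tz": 0.001, "wx": 0, "wy": 0, "wz": 0}, {"jaw": -1, "tx": 0, "ty": 0, "tz": 0, "wx": 0, "wy": 0, "wz": 0}]'

```text
time: 4.5
tool_pos: [0.4457, -0.185, 0.0581]
eef_rot: [[1.0, 0.0, -0.0], [0.0, -1.0, 0.0], [-0.0, -0.0, -1.0]]
wrist_force: [0.0, 0.2, -0.2]
width: 0.0
grip_force: 0.0
```

>>> carry_out --plan '[{"jaw": -1, "tx": 0, "ty": 0, "tz": 0.0005, "wx": 0, "wy": 0, "wz": 0}, {"jaw": -1, "tx": 0, "ty": 0, "tz": 0, "wx": 0, "wy": 0, "wz": 0}]'

```text
time: 4.7
tool_pos: [0.4458, -0.1851, 0.0577]
eef_rot: [[1.0, 0.0, -0.0], [0.0, -1.0, -0.0], [-0.0, 0.0, -1.0]]
wrist_force: [0.5, -0.2, 0.8]
width: -0.001
grip_force: 0.0
```

>>> carry_out --plan '[{"jaw": -1, "tx": 0, "ty": 0, "tz": 0.0005, "wx": 0, "wy": 0, "wz": 0}, {"jaw": -1, "tx": 0, "ty": 0, "tz": 0, "wx": 0, "wy": 0, "wz": 0}]'

```text
time: 4.9
tool_pos: [0.4458, -0.1851, 0.0571]
eef_rot: [[1.0, 0.0, -0.0], [0.0, -1.0, -0.0], [-0.0, 0.0, -1.0]]
wrist_force: [-0.0, 1.0, -0.1]
width: 0.0
grip_force: 0.0
```

>>> carry_out --plan '[{"jaw": -1, "tx": 0, "ty": 0, "tz": 0.0005, "wx": 0, "wy": 0, "wz": 0}, {"jaw": -1, "tx": 0, "ty": 0, "tz": 0, "wx": 0, "wy": 0, "wz": 0}]'

```text
time: 5.1
tool_pos: [0.4458, -0.1851, 0.0567]
eef_rot: [[1.0, 0.0, -0.0], [0.0, -1.0, -0.0], [-0.0, 0.0, -1.0]]
wrist_force: [-0.9, -0.8, -0.9]
width: 0.001
grip_force: 0.0
```

Run:
```python
from h import *
s=monitor.get_state();print(s["wrist_force"],s["ft_torque"])
p=snapshot("scene");print(px(p,[.4458,-.1851,.0567]))
i=cv2.resize(p["img"][220:320,190:320],None,fx=6,fy=6,interpolation=cv2.INTER_CUBIC);cv2.imwrite("pics/s3.png",i)
```

```text
[-0.87284671 -0.8220657  -0.92702756] [ 0.02859003 -0.00550775 -0.05186257]
[237.32098406 274.57554484]
```

View pics/s3.png

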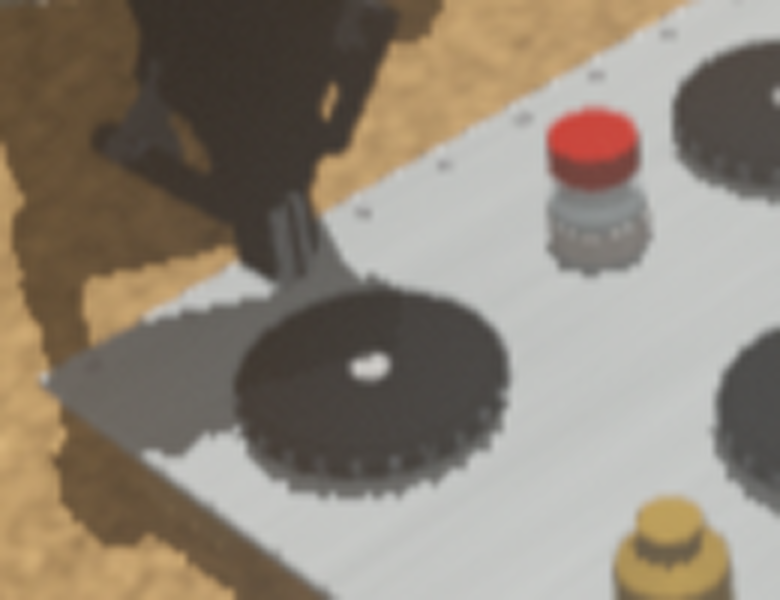

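The tip shows at crop (290,285), but the TCP projects to (284,327). So the tips are about 13–15 mm higher than reported, still clear of the undisturbed cover. I'll keep descending in small steps.

>>> carry_out --plan '[{"jaw": -1, "tx": 0, "ty": 0, "tz": 0.001, "wx": 0, "wy": 0, "wz": 0}, {"jaw": -1, "tx": 0, "ty": 0, "tz": 0.001, "wx": 0, "wy": 0, "wz": 0}, {"jaw": -1, "tx": 0, "ty": 0, "tz": 0, "wx": 0, "wy": 0, "wz": 0}]'

```text
time: 5.45
tool_pos: [0.4457, -0.185, 0.0545]
eef_rot: [[1.0, 0.0, -0.0], [0.0, -1.0, 0.0], [-0.0, -0.0, -1.0]]
wrist_force: [0.1, -0.4, -0.7]
width: -0.001
grip_force: 0.0
```

>>> carry_out --plan '[{"jaw": -1, "tx": 0, "ty": 0, "tz": 0.001, "wx": 0, "wy": 0, "wz": 0}, {"jaw": -1, "tx": 0, "ty": 0, "tz": 0.001, "wx": 0, "wy": 0, "wz": 0}, {"jaw": -1, "tx": 0, "ty": 0, "tz": 0, "wx": 0, "wy": 0, "wz": 0}]'

```text
time: 5.75
tool_pos: [0.4457, -0.185, 0.0525]
eef_rot: [[1.0, 0.0, -0.0], [0.0, -1.0, 0.0], [-0.0, -0.0, -1.0]]
wrist_force: [-0.4, -0.4, 0.4]
width: -0.0
grip_force: 0.0
```

Run:
```python
from h import *
p=snapshot("scene");s=monitor.get_state();print(s["wrist_force"],s["joint_pos"],px(p,s["tool_pos"]),px(p,[.4887,-.1862,.06]),px(p,[.4392,-.1862,.06]))
p=snapshot("top");print(px(p,s["tool_pos"]))
i=cv2.resize(p["img"][200:320,320:460],None,fx=5,fy=5,interpolation=cv2.INTER_CUBIC);cv2.imwrite("pics/t3.png",i)
```

```text
[ 0.12691093 -0.62288225  0.73233136] [-3.08086239e+01  1.61772310e+01  1.10384376e+02 -4.68996042e-03
  5.34471746e+01  5.91812028e+01] [237.56026123 275.96626885] [249.86906673 281.1350173 ] [234.80134075 272.55843055]
[395.82679596 275.05714056]
```

View pics/t3.png

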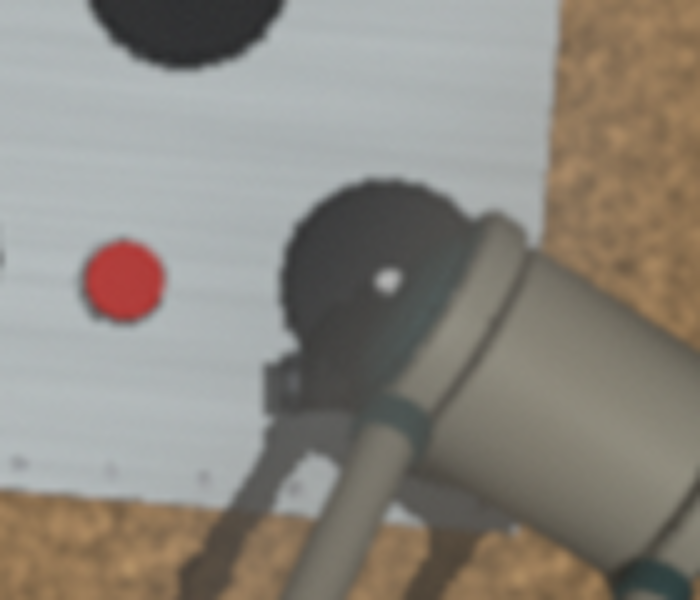

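The top view only shows the arm over cover D. The tip is hidden, and the dot is at crop (388,280). Continuing down carefully.

>>> carry_out --plan '[{"jaw": -1, "tx": 0, "ty": 0, "tz": 0.001, "wx": 0, "wy": 0, "wz": 0}, {"jaw": -1, "tx": 0, "ty": 0, "tz": 0.001, "wx": 0, "wy": 0, "wz": 0}, {"jaw": -1, "tx": 0, "ty": 0, "tz": 0, "wx": 0, "wy": 0, "wz": 0}]'

```text
time: 6.15
tool_pos: [0.4457, -0.185, 0.0506]
eef_rot: [[1.0, 0.0, -0.0], [0.0, -1.0, 0.0], [-0.0, -0.0, -1.0]]
wrist_force: [1.0, -0.7, 0.4]
width: 0.002
grip_force: 0.0
```

>>> carry_out --plan '[{"jaw": -1, "tx": 0, "ty": 0, "tz": 0.001, "wx": 0, "wy": 0, "wz": 0}, {"jaw": -1, "tx": 0, "ty": 0, "tz": 0, "wx": 0, "wy": 0, "wz": 0}]'

```text
time: 6.35
tool_pos: [0.4458, -0.185, 0.0496]
eef_rot: [[1.0, 0.0, -0.0], [0.0, -1.0, 0.0], [-0.0, -0.0, -1.0]]
wrist_force: [0.6, 1.1, 0.1]
width: 0.001
grip_force: 0.0
```

Run:
```python
from h import *
p=snapshot("scene");s=monitor.get_state();print(s["wrist_force"],px(p,s["tool_pos"]),px(p,s["tool_pos"]+np.array([0,0,.013])))
i=cv2.resize(p["img"][230:310,200:300],None,fx=7.5,fy=7.5,interpolation=cv2.INTER_CUBIC);i=cv2.convertScaleAbs(i,alpha=2);cv2.imwrite("pics/s4.png",i)
```

```text
[ 0.17002202 -0.62955687  0.46248125] [237.72998649 276.99605375] [236.99067024 272.51396197]
```

View pics/s4.png

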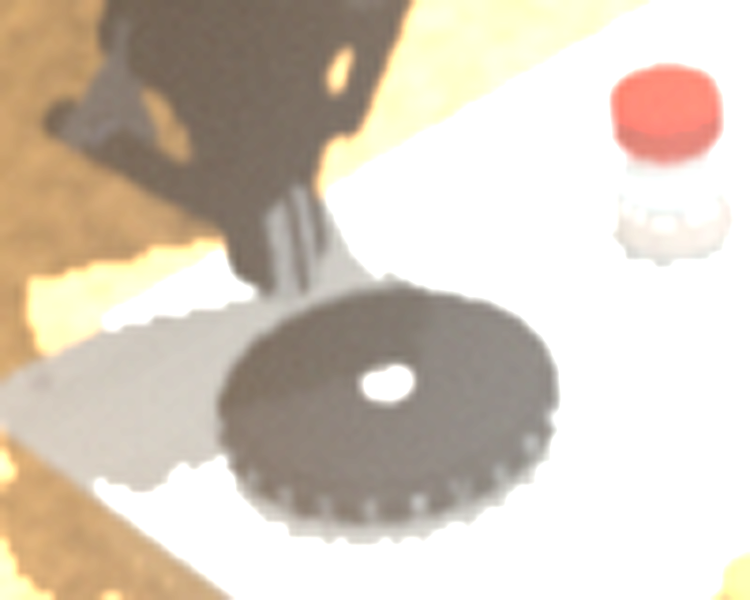

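The tip shows at crop (290,290), about 8 px above where the TCP projects, in all three shots. That means the tip is either about 20 mm higher or off to the side. I'll lift, tilt about the TCP so the top camera sees the tip, and triangulate.

>>> carry_out --plan '[{"jaw": -1, "tx": 0, "ty": 0, "tz": -0.04, "wx": 0, "wy": 0, "wz": 0}, {"jaw": -1, "tx": 0, "ty": 0, "tz": -0.04, "wx": 0, "wy": 0, "wz": 0}, {"jaw": -1, "tx": 0, "ty": 0, "tz": 0, "wx": 0, "wy": 8.5, "wz": 0}, {"jaw": -1, "tx": 0, "ty": 0, "tz": 0, "wx": 0, "wy": 8.5, "wz": 0}, {"jaw": -1, "tx": 0, "ty": 0, "tz": 0, "wx": 0, "wy": 8.5, "wz": 0}, {"jaw": -1, "tx": 0, "ty": 0, "tz": 0, "wx": 0, "wy": 8.5, "wz": 0}, {"jaw": -1, "tx": 0, "ty": 0, "tz": 0, "wx": 0, "wy": 0, "wz": 0}]'

```text
time: 7.1
tool_pos: [0.4436, -0.1786, 0.1266]
eef_rot: [[0.877, 0.007, 0.481], [-0.003, -1.0, 0.02], [0.481, -0.019, -0.877]]
wrist_force: [0.3, -0.7, -0.6]
width: -0.0
grip_force: 0.0
```

Run:
```python
from h import *
s=monitor.get_state();T=s["tool_pos"];Z=np.array(s["eef_rot"])[:,2]
o=[]
for n in("scene","top"):
    p=snapshot(n);a=px(p,T);b=px(p,T-.02*Z);print(n,a,b)
    u,v=int(a[0])-45,int(a[1])-60
    i=cv2.resize(p["img"][v:v+100,u:u+80],None,fx=5,fy=5,interpolation=cv2.INTER_CUBIC);i=cv2.convertScaleAbs(i,alpha=1.6)
    for q,c in((a,(0,0,255)),(b,(0,255,0))):cv2.circle(i,(int((q[0]-u)*5),int((q[1]-v)*5)),3,c,-1)
    print(u,v);o.append(i)
cv2.imwrite("pics/tilt.png",np.hstack(o))
```

```text
scene [234.76943032 247.78365493] [230.60186306 239.75919498]
189 187
top [397.92808653 276.73007517] [399.27198712 281.38376654]
352 216
```

View pics/tilt.png

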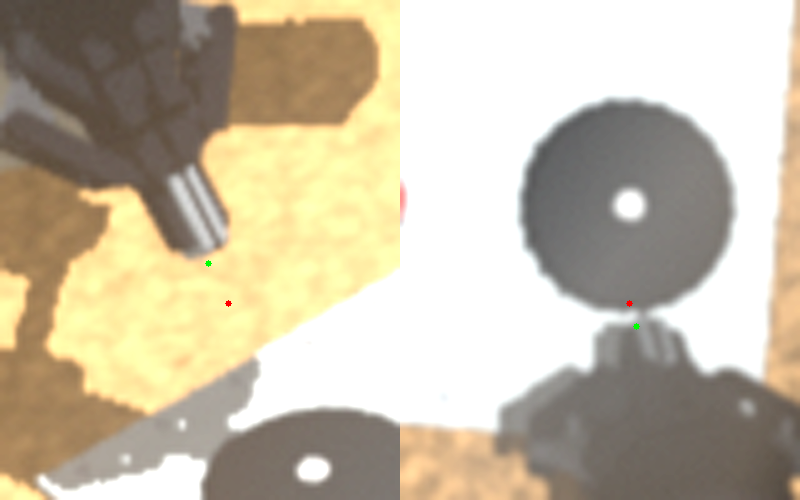

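Both views show the real tip about 20–21 mm short of the reported TCP along the tool axis (green is 20 mm back, right at the tip end). The lateral position is right. So contact should come at a reported z of about 0.037–0.043. Untilting and trying D again.

>>> carry_out --plan '[{"jaw": -1, "tx": 0, "ty": 0, "tz": 0, "wx": 0, "wy": -7.2, "wz": 0}, {"jaw": -1, "tx": 0, "ty": 0, "tz": 0, "wx": 0, "wy": -7.2, "wz": 0}, {"jaw": -1, "tx": 0, "ty": 0, "tz": 0, "wx": 0, "wy": -7.2, "wz": 0}, {"jaw": -1, "tx": 0, "ty": 0, "tz": 0, "wx": 0, "wy": -7.1, "wz": 0}, {"jaw": -1, "tx": 0, "ty": 0, "tz": 0, "wx": 0, "wy": 0, "wz": 0}, {"jaw": -1, "tx": 0, "ty": 0, "tz": 0, "wx": 0, "wy": 0, "wz": 0}]'

```text
time: 7.8
tool_pos: [0.4488, -0.1787, 0.1278]
eef_rot: [[0.999, 0.017, 0.03], [0.017, -1.0, 0.018], [0.031, -0.018, -0.999]]
wrist_force: [-0.1, 0.1, 0.0]
width: 0.004
grip_force: 0.0
```

>>> carry_out --plan '[{"jaw": -1, "tx": 0, "ty": 0, "tz": 0, "wx": -1.0, "wy": -1.75, "wz": 1.0}, {"jaw": -1, "tx": -0.003, "ty": 0.0073, "tz": 0.03, "wx": 0, "wy": 0, "wz": 0}, {"jaw": -1, "tx": 0, "ty": 0, "tz": 0.03, "wx": 0, "wy": 0, "wz": 0}, {"jaw": -1, "tx": 0, "ty": 0, "tz": 0.016, "wx": 0, "wy": 0, "wz": 0}, {"jaw": -1, "tx": 0, "ty": 0, "tz": 0.0, "wx": 0, "wy": 0, "wz": 0}, {"jaw": -1, "tx": 0, "ty": 0, "tz": 0.0, "wx": 0, "wy": 0, "wz": 0}]'

```text
time: 8.4
tool_pos: [0.4434, -0.1862, 0.0523]
eef_rot: [[1.0, -0.004, 0.0], [-0.004, -1.0, 0.001], [0.0, -0.001, -1.0]]
wrist_force: [0.1, 0.0, 0.4]
width: -0.0
grip_force: 0.0
```

>>> carry_out --plan '[{"jaw": -1, "tx": 0.001, "ty": 0, "tz": 0.002, "wx": 0, "wy": 0, "wz": 0}, {"jaw": -1, "tx": 0, "ty": 0, "tz": 0.002, "wx": 0, "wy": 0, "wz": 0}, {"jaw": -1, "tx": 0, "ty": 0, "tz": 0.002, "wx": 0, "wy": 0, "wz": 0}, {"jaw": -1, "tx": 0, "ty": 0, "tz": 0, "wx": 0, "wy": 0, "wz": 0}]'

```text
time: 8.8
tool_pos: [0.4451, -0.186, 0.046]
eef_rot: [[1.0, -0.003, 0.0], [-0.003, -1.0, 0.001], [0.0, -0.001, -1.0]]
wrist_force: [-0.2, 0.2, 0.6]
width: 0.001
grip_force: 0.0
```

>>> carry_out --plan '[{"jaw": -1, "tx": 0, "ty": 0, "tz": 0.001, "wx": 0, "wy": 0, "wz": 0}, {"jaw": -1, "tx": 0, "ty": 0, "tz": 0.001, "wx": 0, "wy": 0, "wz": 0}, {"jaw": -1, "tx": 0, "ty": 0, "tz": 0, "wx": 0, "wy": 0, "wz": 0}]'

```text
time: 9.1
tool_pos: [0.4451, -0.186, 0.0438]
eef_rot: [[1.0, -0.003, -0.0], [-0.003, -1.0, 0.002], [-0.0, -0.002, -1.0]]
wrist_force: [-0.7, 0.5, -0.5]
width: 0.006
grip_force: 0.0
```

>>> carry_out --plan '[{"jaw": -1, "tx": 0, "ty": 0, "tz": 0.001, "wx": 0, "wy": 0, "wz": 0}, {"jaw": -1, "tx": 0, "ty": 0, "tz": 0, "wx": 0, "wy": 0, "wz": 0}]'

```text
time: 9.3
tool_pos: [0.4451, -0.186, 0.0428]
eef_rot: [[1.0, -0.003, -0.0], [-0.003, -1.0, 0.002], [-0.0, -0.002, -1.0]]
wrist_force: [-0.4, -0.2, 0.0]
width: -0.001
grip_force: 0.0
```

>>> carry_out --plan '[{"jaw": -1, "tx": 0, "ty": 0, "tz": 0.001, "wx": 0, "wy": 0, "wz": 0}, {"jaw": -1, "tx": 0, "ty": 0, "tz": 0, "wx": 0, "wy": 0, "wz": 0}]'

```text
time: 9.5
tool_pos: [0.4451, -0.186, 0.0418]
eef_rot: [[1.0, -0.003, -0.0], [-0.003, -1.0, 0.002], [-0.0, -0.002, -1.0]]
wrist_force: [-0.4, -0.1, 0.3]
width: 0.001
grip_force: 0.0
```

>>> carry_out --plan '[{"jaw": -1, "tx": 0, "ty": 0, "tz": 0.001, "wx": 0, "wy": 0, "wz": 0}, {"jaw": -1, "tx": 0, "ty": 0, "tz": 0, "wx": 0, "wy": 0, "wz": 0}]'

```text
time: 9.7
tool_pos: [0.445, -0.186, 0.0408]
eef_rot: [[1.0, -0.003, -0.0], [-0.003, -1.0, 0.002], [-0.0, -0.002, -1.0]]
wrist_force: [-0.2, 0.1, -0.7]
width: 0.002
grip_force: 0.0
```

>>> carry_out --plan '[{"jaw": -1, "tx": 0, "ty": 0, "tz": 0.001, "wx": 0, "wy": 0, "wz": 0}, {"jaw": -1, "tx": 0, "ty": 0, "tz": 0, "wx": 0, "wy": 0, "wz": 0}]'

```text
time: 9.9
tool_pos: [0.445, -0.186, 0.0398]
eef_rot: [[1.0, -0.003, -0.0], [-0.003, -1.0, 0.002], [-0.0, -0.002, -1.0]]
wrist_force: [0.2, 0.1, -0.2]
width: 0.002
grip_force: 0.0
```

>>> carry_out --plan '[{"jaw": -1, "tx": 0, "ty": 0, "tz": 0.0005, "wx": 0, "wy": 0, "wz": 0}, {"jaw": -1, "tx": 0, "ty": 0, "tz": 0, "wx": 0, "wy": 0, "wz": 0}]'

```text
time: 10.1
tool_pos: [0.4451, -0.186, 0.0394]
eef_rot: [[1.0, -0.003, -0.0], [-0.003, -1.0, 0.002], [-0.0, -0.002, -1.0]]
wrist_force: [0.1, -0.7, -0.1]
width: 0.001
grip_force: 0.0
```

>>> carry_out --plan '[{"jaw": -1, "tx": 0, "ty": 0, "tz": 0.0007, "wx": 0, "wy": 0, "wz": 0}, {"jaw": -1, "tx": 0, "ty": 0, "tz": 0, "wx": 0, "wy": 0, "wz": 0}]'

```text
time: 10.3
tool_pos: [0.4451, -0.186, 0.0386]
eef_rot: [[1.0, -0.003, -0.0], [-0.003, -1.0, 0.002], [-0.0, -0.002, -1.0]]
wrist_force: [-0.4, 0.2, 0.3]
width: -0.001
grip_force: 0.0
```

>>> carry_out --plan '[{"jaw": -1, "tx": 0, "ty": 0, "tz": 0.0007, "wx": 0, "wy": 0, "wz": 0}, {"jaw": -1, "tx": 0, "ty": 0, "tz": 0, "wx": 0, "wy": 0, "wz": 0}]'

```text
time: 10.5
tool_pos: [0.4451, -0.186, 0.0379]
eef_rot: [[1.0, -0.003, -0.0], [-0.003, -1.0, 0.002], [-0.0, -0.002, -1.0]]
wrist_force: [-1.2, -0.5, -0.1]
width: 0.002
grip_force: 0.0
```

>>> carry_out --plan '[{"jaw": -1, "tx": 0, "ty": 0, "tz": 0.0007, "wx": 0, "wy": 0, "wz": 0}, {"jaw": -1, "tx": 0, "ty": 0, "tz": 0, "wx": 0, "wy": 0, "wz": 0}]'

```text
time: 10.7
tool_pos: [0.4451, -0.186, 0.0372]
eef_rot: [[1.0, -0.003, -0.0], [-0.003, -1.0, 0.002], [-0.0, -0.002, -1.0]]
wrist_force: [-0.9, 0.0, -0.2]
width: 0.001
grip_force: 0.0
```

Run:
```python
from h import *
p=snapshot("scene");s=monitor.get_state();print(s["wrist_force"],px(p,s["tool_pos"]),px(p,s["tool_pos"]+np.array([0,0,.021])))
i=cv2.resize(p["img"][230:310,200:300],None,fx=7.5,fy=7.5,interpolation=cv2.INTER_CUBIC);i=cv2.convertScaleAbs(i,alpha=2.5);cv2.imwrite("pics/s5.png",i)
```

```text
[-0.03004438 -1.01643332  0.70395764] [237.90116215 281.299824  ] [236.71134336 274.12334487]
```

View pics/s5.png

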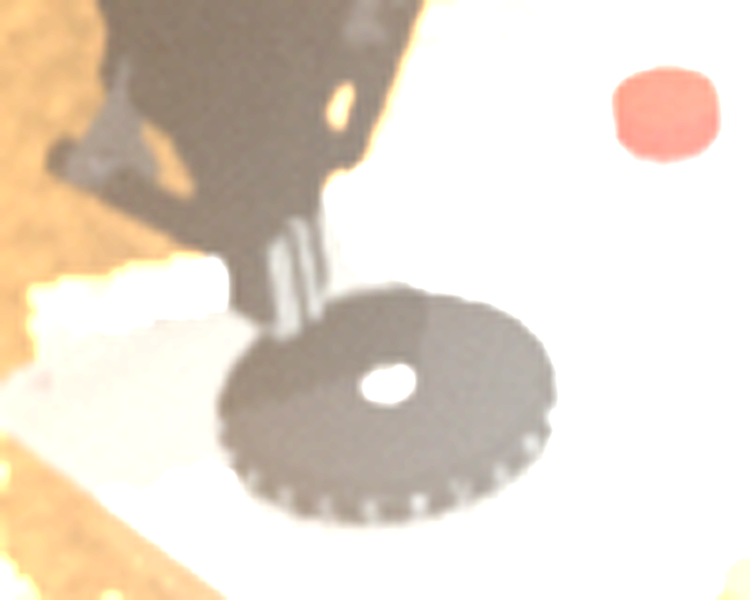

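The tip (crop (285,332)) now overlies D's near rim, which is still level. Contact should be close.

>>> carry_out --plan '[{"jaw": -1, "tx": 0, "ty": 0, "tz": 0.0007, "wx": 0, "wy": 0, "wz": 0}, {"jaw": -1, "tx": 0, "ty": 0, "tz": 0, "wx": 0, "wy": 0, "wz": 0}]'

```text
time: 10.95
tool_pos: [0.4451, -0.186, 0.0365]
eef_rot: [[1.0, -0.003, -0.0], [-0.003, -1.0, 0.002], [-0.0, -0.002, -1.0]]
wrist_force: [0.7, 1.0, 0.7]
width: 0.0
grip_force: 0.0
```

>>> carry_out --plan '[{"jaw": -1, "tx": 0, "ty": 0, "tz": 0.0007, "wx": 0, "wy": 0, "wz": 0}, {"jaw": -1, "tx": 0, "ty": 0, "tz": 0, "wx": 0, "wy": 0, "wz": 0}]'

```text
time: 11.15
tool_pos: [0.4451, -0.186, 0.0358]
eef_rot: [[1.0, -0.003, -0.0], [-0.003, -1.0, 0.002], [-0.0, -0.002, -1.0]]
wrist_force: [0.3, 1.1, 0.0]
width: -0.003
grip_force: 0.0
```

>>> carry_out --plan '[{"jaw": -1, "tx": 0, "ty": 0, "tz": 0.0007, "wx": 0, "wy": 0, "wz": 0}, {"jaw": -1, "tx": 0, "ty": 0, "tz": 0, "wx": 0, "wy": 0, "wz": 0}]'

```text
time: 11.35
tool_pos: [0.4451, -0.186, 0.0352]
eef_rot: [[1.0, -0.003, -0.0], [-0.003, -1.0, 0.002], [-0.0, -0.002, -1.0]]
wrist_force: [-0.6, 0.5, 0.5]
width: -0.0
grip_force: 0.0
```

>>> carry_out --plan '[{"jaw": -1, "tx": 0, "ty": 0, "tz": 0.0007, "wx": 0, "wy": 0, "wz": 0}, {"jaw": -1, "tx": 0, "ty": 0, "tz": 0, "wx": 0, "wy": 0, "wz": 0}]'

```text
time: 11.55
tool_pos: [0.4452, -0.186, 0.0345]
eef_rot: [[1.0, -0.003, -0.0], [-0.003, -1.0, 0.001], [-0.0, -0.001, -1.0]]
wrist_force: [0.2, -0.2, 1.2]
width: 0.004
grip_force: 0.1
```

>>> carry_out --plan '[{"jaw": -1, "tx": 0, "ty": 0, "tz": 0.0007, "wx": 0, "wy": 0, "wz": 0}, {"jaw": -1, "tx": 0, "ty": 0, "tz": 0, "wx": 0, "wy": 0, "wz": 0}]'

```text
time: 11.75
tool_pos: [0.4452, -0.1861, 0.0338]
eef_rot: [[1.0, -0.003, -0.0], [-0.003, -1.0, 0.001], [-0.0, -0.001, -1.0]]
wrist_force: [-0.1, 0.6, 0.6]
width: -0.002
grip_force: 0.2
```

>>> carry_out --plan '[{"jaw": -1, "tx": 0, "ty": 0, "tz": 0.0007, "wx": 0, "wy": 0, "wz": 0}, {"jaw": -1, "tx": 0, "ty": 0, "tz": 0, "wx": 0, "wy": 0, "wz": 0}]'

```text
time: 11.95
tool_pos: [0.4452, -0.1861, 0.0331]
eef_rot: [[1.0, -0.003, 0.0], [-0.003, -1.0, 0.001], [0.0, -0.001, -1.0]]
wrist_force: [0.7, -0.1, 0.0]
width: 0.0
grip_force: 0.3
```

>>> carry_out --plan '[{"jaw": -1, "tx": 0, "ty": 0, "tz": 0.0007, "wx": 0, "wy": 0, "wz": 0}, {"jaw": -1, "tx": 0, "ty": 0, "tz": 0, "wx": 0, "wy": 0, "wz": 0}]'

```text
time: 12.15
tool_pos: [0.4453, -0.1861, 0.0324]
eef_rot: [[1.0, -0.003, 0.0], [-0.003, -1.0, 0.001], [0.0, -0.001, -1.0]]
wrist_force: [0.6, 0.0, 0.0]
width: 0.003
grip_force: 0.4
```

Run:
```python
from h import *
p=snapshot("scene");s=monitor.get_state();print(s["wrist_force"],s["ft_torque"],s["grip_force"],px(p,s["tool_pos"]+np.array([0,0,.021])))
i=cv2.resize(p["img"][230:310,200:300],None,fx=7.5,fy=7.5,interpolation=cv2.INTER_CUBIC);i=cv2.convertScaleAbs(i,alpha=2.5);cv2.imwrite("pics/s6.png",i)
```

```text
[0.40677801 0.55476851 1.69851547] [ 0.06503257 -0.10561345  0.03001757] 0.3780819632811472 [237.02240656 275.82007152]
```

View pics/s6.png

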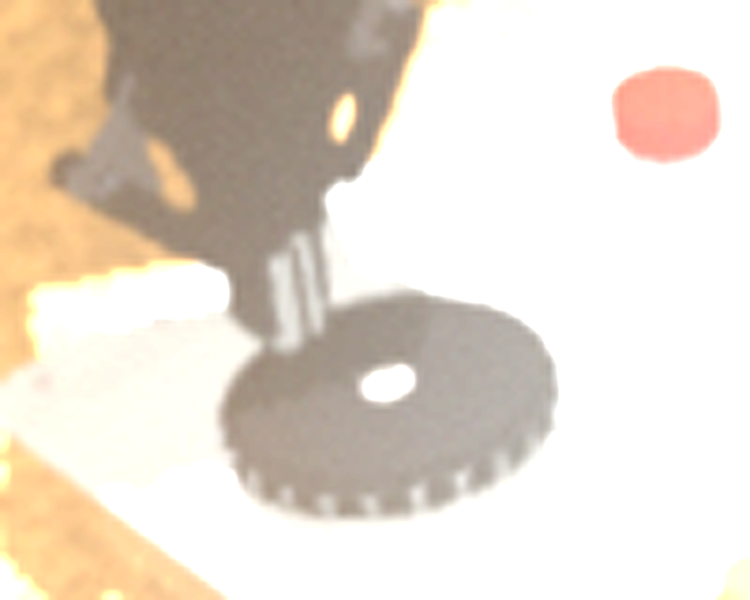

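In the picture, D's near rim has dropped and the front edge has risen (bottom edge moved from row 522 to 515), under only 1–2 N. D rocks. I'll complete the rock slightly to confirm it.

>>> carry_out --plan '[{"jaw": -1, "tx": 0, "ty": 0, "tz": 0.001, "wx": 0, "wy": 0, "wz": 0}, {"jaw": -1, "tx": 0, "ty": 0, "tz": 0, "wx": 0, "wy": 0, "wz": 0}]'

```text
time: 12.4
tool_pos: [0.4453, -0.1861, 0.0314]
eef_rot: [[1.0, -0.003, 0.0], [-0.003, -1.0, 0.001], [0.0, -0.001, -1.0]]
wrist_force: [0.3, 1.0, 0.7]
width: 0.003
grip_force: 0.5
```

>>> carry_out --plan '[{"jaw": -1, "tx": 0, "ty": 0, "tz": 0.001, "wx": 0, "wy": 0, "wz": 0}, {"jaw": -1, "tx": 0, "ty": 0, "tz": 0, "wx": 0, "wy": 0, "wz": 0}]'

```text
time: 12.6
tool_pos: [0.4454, -0.1861, 0.0306]
eef_rot: [[1.0, -0.003, 0.0], [-0.003, -1.0, 0.001], [0.0, -0.001, -1.0]]
wrist_force: [0.4, 0.3, 3.3]
width: -0.001
grip_force: 1.6
```

>>> carry_out --plan '[{"jaw": -1, "tx": 0, "ty": 0, "tz": 0.0007, "wx": 0, "wy": 0, "wz": 0}, {"jaw": -1, "tx": 0, "ty": 0, "tz": 0, "wx": 0, "wy": 0, "wz": 0}]'

```text
time: 12.8
tool_pos: [0.4454, -0.1861, 0.0303]
eef_rot: [[1.0, -0.003, 0.001], [-0.003, -1.0, 0.001], [0.001, -0.001, -1.0]]
wrist_force: [-1.1, 1.2, 7.7]
width: 0.0
grip_force: 3.3
```

The edge travelled about 4.5 mm at under 2 N, then met its stop, so D is the rocker. Lifting and moving to its middle.

>>> carry_out --plan '[{"jaw": -1, "tx": 0, "ty": 0, "tz": -0.006, "wx": 0, "wy": 0, "wz": 0}, {"jaw": -1, "tx": 0, "ty": 0, "tz": -0.01, "wx": 0, "wy": 0, "wz": 0}, {"jaw": -1, "tx": 0.022, "ty": 0, "tz": 0, "wx": 0, "wy": 0, "wz": 0}, {"jaw": -1, "tx": 0.022, "ty": 0, "tz": 0, "wx": 0, "wy": 0, "wz": 0}, {"jaw": -1, "tx": 0, "ty": 0, "tz": 0.006, "wx": 0, "wy": 0, "wz": 0}, {"jaw": -1, "tx": 0, "ty": 0, "tz": 0, "wx": 0, "wy": 0, "wz": 0}, {"jaw": -1, "tx": 0, "ty": 0, "tz": 0, "wx": 0, "wy": 0, "wz": 0}]'

```text
time: 13.5
tool_pos: [0.4875, -0.1856, 0.0393]
eef_rot: [[1.0, -0.003, -0.003], [-0.003, -1.0, 0.002], [-0.003, -0.002, -1.0]]
wrist_force: [-0.6, -0.0, 0.1]
width: 0.001
grip_force: 0.0
```

Run:
```python
from h import *
p=snapshot("scene");s=monitor.get_state();print(s["tool_pos"],s["wrist_force"],s["grip_force"],px(p,s["tool_pos"]+np.array([0,0,.021])))
i=cv2.resize(p["img"][230:310,200:300],None,fx=7.5,fy=7.5,interpolation=cv2.INTER_CUBIC);i=cv2.convertScaleAbs(i,alpha=2.5);cv2.imwrite("pics/s7.png",i)
```

```text
[ 0.48772237 -0.18574037  0.03946339] [0.76123292 0.39583496 0.47725613] 0.0 [249.69282041 280.69384145]
```

View pics/s7.png

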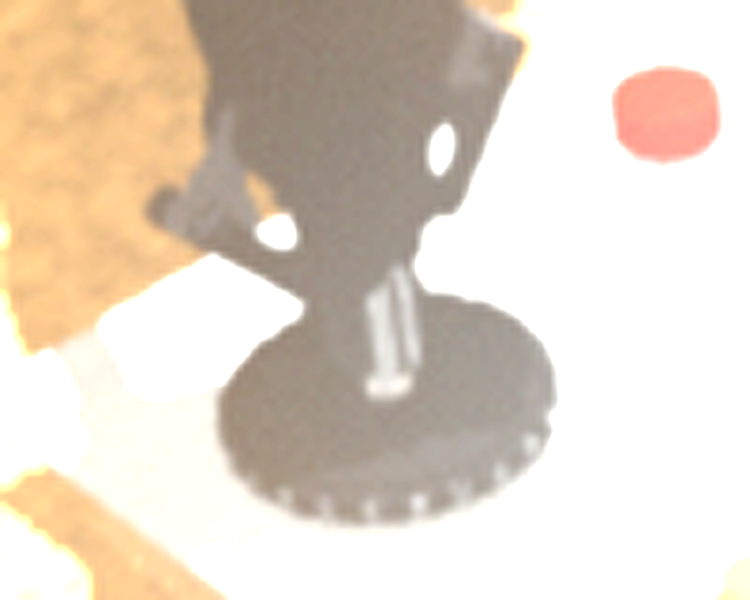

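The cover sprang back level, and the tips stand over the white dot (crop (388,385)). Pressing down gradually.

>>> carry_out --plan '[{"jaw": -1, "tx": 0.001, "ty": 0, "tz": 0.001, "wx": 0, "wy": 0, "wz": 0}, {"jaw": -1, "tx": 0, "ty": 0, "tz": 0.001, "wx": 0, "wy": 0, "wz": 0}, {"jaw": -1, "tx": 0, "ty": 0, "tz": 0.001, "wx": 0, "wy": 0, "wz": 0}, {"jaw": -1, "tx": 0, "ty": 0, "tz": 0.001, "wx": 0, "wy": 0, "wz": 0}, {"jaw": -1, "tx": 0, "ty": 0, "tz": 0, "wx": 0, "wy": 0, "wz": 0}]'

```text
time: 14.05
tool_pos: [0.4899, -0.1861, 0.0356]
eef_rot: [[1.0, -0.003, -0.0], [-0.003, -1.0, 0.002], [-0.0, -0.002, -1.0]]
wrist_force: [0.5, -0.1, -0.5]
width: 0.002
grip_force: 0.0
```

>>> carry_out --plan '[{"jaw": -1, "tx": 0, "ty": 0, "tz": 0.0005, "wx": 0, "wy": 0, "wz": 0}, {"jaw": -1, "tx": 0, "ty": 0, "tz": 0.0005, "wx": 0, "wy": 0, "wz": 0}, {"jaw": -1, "tx": 0, "ty": 0, "tz": 0, "wx": 0, "wy": 0, "wz": 0}]'

```text
time: 14.35
tool_pos: [0.4901, -0.1862, 0.0353]
eef_rot: [[1.0, -0.003, -0.0], [-0.003, -1.0, 0.001], [-0.0, -0.001, -1.0]]
wrist_force: [-2.1, 1.5, 5.2]
width: -0.006
grip_force: 2.5
```

>>> carry_out --plan '[{"jaw": -1, "tx": 0, "ty": 0, "tz": 0.0005, "wx": 0, "wy": 0, "wz": 0}, {"jaw": -1, "tx": 0, "ty": 0, "tz": 0, "wx": 0, "wy": 0, "wz": 0}]'

```text
time: 14.55
tool_pos: [0.4901, -0.1862, 0.0351]
eef_rot: [[1.0, -0.003, 0.0], [-0.003, -1.0, 0.001], [0.0, -0.001, -1.0]]
wrist_force: [-2.6, 0.8, 6.7]
width: 0.006
grip_force: 3.3
```

>>> carry_out --plan '[{"jaw": -1, "tx": 0, "ty": 0, "tz": 0.0005, "wx": 0, "wy": 0, "wz": 0}, {"jaw": -1, "tx": 0, "ty": 0, "tz": 0.0005, "wx": 0, "wy": 0, "wz": 0}, {"jaw": -1, "tx": 0, "ty": 0, "tz": 0, "wx": 0, "wy": 0, "wz": 0}]'

```text
time: 14.85
tool_pos: [0.4901, -0.1862, 0.0341]
eef_rot: [[1.0, -0.003, 0.0], [-0.003, -1.0, 0.001], [0.0, -0.001, -1.0]]
wrist_force: [-2.8, 1.2, 8.5]
width: 0.004
grip_force: 3.6
```

>>> carry_out --plan '[{"jaw": -1, "tx": 0, "ty": 0, "tz": 0.0005, "wx": 0, "wy": 0, "wz": 0}, {"jaw": -1, "tx": 0, "ty": 0, "tz": 0.0005, "wx": 0, "wy": 0, "wz": 0}, {"jaw": -1, "tx": 0, "ty": 0, "tz": 0, "wx": 0, "wy": 0, "wz": 0}]'

```text
time: 15.15
tool_pos: [0.4901, -0.1862, 0.0332]
eef_rot: [[1.0, -0.003, 0.0], [-0.003, -1.0, 0.001], [0.0, -0.001, -1.0]]
wrist_force: [-1.4, 1.2, 7.2]
width: -0.0
grip_force: 3.6
```

>>> carry_out --plan '[{"jaw": -1, "tx": 0, "ty": 0, "tz": 0.0005, "wx": 0, "wy": 0, "wz": 0}, {"jaw": -1, "tx": 0, "ty": 0, "tz": 0.0005, "wx": 0, "wy": 0, "wz": 0}, {"jaw": -1, "tx": 0, "ty": 0, "tz": 0, "wx": 0, "wy": 0, "wz": 0}]'

```text
time: 15.45
tool_pos: [0.4901, -0.1862, 0.0322]
eef_rot: [[1.0, -0.003, 0.0], [-0.003, -1.0, 0.001], [0.0, -0.001, -1.0]]
wrist_force: [-1.6, 0.3, 7.8]
width: -0.004
grip_force: 3.6
```

It is sliding at about 8 N. Continuing to the firm seat.

>>> carry_out --plan '[{"jaw": -1, "tx": 0, "ty": 0, "tz": 0.0005, "wx": 0, "wy": 0, "wz": 0}, {"jaw": -1, "tx": 0, "ty": 0, "tz": 0.0005, "wx": 0, "wy": 0, "wz": 0}, {"jaw": -1, "tx": 0, "ty": 0, "tz": 0, "wx": 0, "wy": 0, "wz": 0}]'

```text
time: 15.75
tool_pos: [0.4901, -0.1862, 0.0313]
eef_rot: [[1.0, -0.003, 0.0], [-0.003, -1.0, 0.001], [0.0, -0.001, -1.0]]
wrist_force: [-2.5, 1.1, 8.7]
width: 0.003
grip_force: 4.1
```

>>> carry_out --plan '[{"jaw": -1, "tx": 0, "ty": 0, "tz": 0.0005, "wx": 0, "wy": 0, "wz": 0}, {"jaw": -1, "tx": 0, "ty": 0, "tz": 0.0005, "wx": 0, "wy": 0, "wz": 0}, {"jaw": -1, "tx": 0, "ty": 0, "tz": 0, "wx": 0, "wy": 0, "wz": 0}]'

```text
time: 16.05
tool_pos: [0.4901, -0.1862, 0.0311]
eef_rot: [[1.0, -0.003, 0.0], [-0.003, -1.0, 0.001], [0.0, -0.001, -1.0]]
wrist_force: [-3.7, 1.8, 14.1]
width: -0.001
grip_force: 7.1
```

>>> carry_out --plan '[{"jaw": -1, "tx": 0, "ty": 0, "tz": 0.0005, "wx": 0, "wy": 0, "wz": 0}, {"jaw": -1, "tx": 0, "ty": 0, "tz": 0, "wx": 0, "wy": 0, "wz": 0}]'

```text
time: 16.25
tool_pos: [0.4902, -0.1862, 0.031]
eef_rot: [[1.0, -0.003, 0.001], [-0.003, -1.0, 0.001], [0.001, -0.001, -1.0]]
wrist_force: [-4.5, 2.2, 17.1]
width: -0.0
grip_force: 8.6
```

It slid 4 mm and is now firm: the last 0.5 mm command moved it only 0.1 mm, at 17 N. Brief hold, then hand in.

>>> carry_out --plan '[{"jaw": -1, "tx": 0, "ty": 0, "tz": 0, "wx": 0, "wy": 0, "wz": 0}, {"jaw": -1, "tx": 0, "ty": 0, "tz": 0, "wx": 0, "wy": 0, "wz": 0}, {"jaw": -1, "tx": 0, "ty": 0, "tz": 0, "wx": 0, "wy": 0, "wz": 0}, {"jaw": -1, "tx": 0, "ty": 0, "tz": 0, "wx": 0, "wy": 0, "wz": 0}]'

```text
time: 16.65
tool_pos: [0.4902, -0.1862, 0.031]
eef_rot: [[1.0, -0.003, 0.001], [-0.003, -1.0, 0.001], [0.001, -0.001, -1.0]]
wrist_force: [-4.4, 2.3, 17.0]
width: 0.002
grip_force: 8.6
```

```bash
python3 -c "
from h import *
s=monitor.get_state();print(s['tool_pos'],s['wrist_force']);print(job.finish_job())"
```

```text
[ 0.49017731 -0.18623165  0.03104696] [-4.38433934  2.25997892 17.02831255]
the job is handed in; nothing more can be done
None
```

The job is handed in: the rocking cover, the near-right one at about (0.49, −0.19) m, was the first I pressed (so I left the other three alone), and it is now 4 mm down on its firm seat with the closed fingertips still pressing its middle at about 17 N.

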